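# Index the armourer's turntable and lock it

### The job

Push the bench turntable round by its spokes until the red-ended spoke points straight at the yellow arrow, and only then push the blue lock lever round, clockwise seen from above, as far as it goes, so that its nose stops against the turntable's drum. The steel dome lies loose on the turntable and must simply ride round with it: do not lift it or shove it off centre. Leave the yellow arrow where it is set and do not disturb the tools and parts lying about.

Things in the scene. Friction and masses are not known exactly. Their poses are not given: they have to be found in the camera images.
- pad_centre (a point): centre of the top of the turntable's black rubber pad (124 mm across), 53 mm above the bench, on the upright axis about which the turntable turns either way. Below the pad a steel drum, 120 mm across, and below that a fixed grey base, 180 mm across and 12 mm high
- rotor (a joint): angle of the turntable in rad, grows anticlockwise seen from above; the zero means nothing and no stop is in the way. About 2.5 N at 95 mm from the axis turns it and it stays where it is left
- red_ball (a point): centre of the red ball (22 mm) at the end of the red spoke, 125 mm from the axis, 42 mm above the bench. There are four such spokes 90 degrees apart, the other three steel with black balls: level round bars 13 mm thick, centre line 42 mm above the bench, bare from 60 to 114 mm from the axis
- arrow_aim (a point): where the centre of the red ball must come to stand: 17 mm in front of the tip of the yellow arrow, 125 mm from the turntable's axis, 42 mm above the bench. Stiff friction holds the arrow at an angle set anew each time
- arrow_tip (a point): tip of the yellow arrow, 142 mm from the axis, 42 mm above the bench. The arrow is a cone 30 mm wide that points at the axis from outside the balls, on a post 165 mm from the axis; the post stands on a yellow flat arm, at most 20 mm high, that runs beneath the spokes
- lever_pivot (a point): on the lock lever's upright pivot axis, 170 mm from the turntable's axis, 32 mm above the bench. The lever is an L: from a dark boss (34 mm across) a flat blue handle 12 mm wide, at 26 to 40 mm height, leads to the blue knob; a light grey metal nose 14 mm wide, 109 mm long, at 14 to 26 mm height, stands 90 degrees clockwise of the handle. A base bar 11 mm high joins it to the turntable
- lever_knob (a point): centre of the blue knob, a ball 28 mm across at the end of the lever's handle, 90 mm from the pivot, 34 mm above the bench
- lock_lever (a joint): angle of the lock lever in rad: 0 fully open, grows clockwise seen from above, 1.2 at its stop with the nose against the drum (locked). Starts between 0 and 0.35. About 2.5 N at 60 mm from the pivot turns it, and it stays where it is left
- dome_base (a point): centre of the underside of the loose steel dome (96 mm across, 41 mm high, 0.2 to 0.4 kg) lying in the middle of the pad; its top is 94 mm above the bench
- hammer: loose hammer with a wooden handle, 260 mm, left alone; origin under its middle
- driver: loose screwdriver with a red handle, 200 mm, left alone; origin under its middle
- rivet_tin: loose tin, 60 mm across, 60 mm high, yellow band, left alone; origin at the centre of its underside
- wood_block: loose wooden block 90 x 50 x 40 mm, left alone; origin at the centre of its underside
- plate_cap: loose pointed steel cap, 80 mm across, 58 mm high, left alone; origin at the centre of its underside
- wrench: loose wrench, 170 mm, left alone; origin under its middle
Things that resemble listed ones, but are neither listed nor needed, are in the scene too. What is shaped like the part that bears dome_base but black or orange is not meant.

How it is judged (in metres and radians):
On the way, in this order (a step that is already met when the one before it is completed fails the run):
1. the red ball stands in front of the yellow arrow (within 12 mm), at rest (horizontal distance between red_ball and arrow_aim below 0.012 m and velocity of joint rotor between -0.1 and 0.1 rad/s), for 0.2 s.
2. the lock lever is at its stop (value of joint lock_lever above 1.12 rad), for 0.2 s.
At the end, for the whole second after the job is handed in: The red ball's centre is within 12 mm of its place in front of the yellow arrow and the turntable is at rest; the lock lever is within 0.08 rad of its stop; the dome lies on the pad within 12 mm of its centre; the arrow and the bystanders are where they were (all of step 1 and value of joint lock_lever above 1.12 rad and distance between dome_base and pad_centre below 0.012 m and distance of arrow_aim from where it was at the start of the episode below 0.008 m and distance of each of hammer, driver, rivet_tin, wood_block, plate_cap, wrench from where it was at the start of the episode below 0.02 m); the robot touches nothing.
It fails at once if the lock lever is swung towards locked (past 0.6 rad) while the red ball is not at the arrow (value of joint lock_lever above 0.6 rad and horizontal distance between red_ball and arrow_aim above 0.016 m).
It fails at once if the steel dome is lifted or shoved more than 12 mm off the pad's centre (distance between dome_base and pad_centre above 0.012 m).
It fails at once if the yellow arrow is shifted by more than 8 mm (distance of arrow_aim from where it was at the start of the episode above 0.008 m).
It fails at once if a tool or part lying about is lifted or moved by more than 20 mm (distance of any of hammer, driver, rivet_tin, wood_block, plate_cap, wrench from where it was at the start of the episode above 0.02 m).
It also fails if it takes over 72 s, if anything falls off the work surface, if the arm or the gripper's body presses on something with over 40 N, if the wrist force passes 120 N, or if a joint passes its speed limit or range.

### The arm

A 7-joint arm with a two-finger parallel gripper is mounted at the origin on the work surface. World frame = base frame: x ahead of the robot, y to its left, z up, the work surface at z = 0. Lengths are in m, angles in degrees, forces in N, time in s.
With the tool pointing down it reaches from about 0.425 to 0.875 m from the base axis. Payload 8.4 kg.
Tool frame: the origin (TCP) lies at the very end of the fingers, on their centre line; the grasp point (between the pads) lies 19 mm behind it; z points along the fingers, y is the direction in which the jaws open and shut (so a half turn about z gives the same grasp; the last joint's range is limited). The gripper opens to 85 mm and grips with 20 to 120 N. Pads are 22 mm wide; open, the fingers measure 114 mm over their backs; the gripper's body (76 mm by 85 mm) begins 54 mm behind the grasp point. The pads swing forward as they close: fully open they stand 13 mm farther back than shut.
Start: joints at [67.368, 19.091, 2.286, 83.961, -0.768, 76.965, -3.352], TCP at [0.189, -0.622, 0.231] pointing down, gripper open.
Joint ranges: [-147.57, 147.57], [-21.85, 119.76], [-74.77, 79.35], [14.55, 137.4], [-85.83, 265.84], [4.83, 119.75], [-152.11, 152.11]. Speed limits (degrees/s): [127.2, 127.2, 159.86, 159.86, 180, 180, 180].

### API

Orientations are given as [roll, pitch, yaw] about the fixed x, y, z axes, in that order (R = Rz(yaw) Ry(pitch) Rx(roll)).
In Python, from plant import ctrl, viewer gives the robot as it stands.
- The arm moves only by the tool send_rows, never from a script. Its argument "deltas" is a list of rows, each a list of 3 entries, a list of its own where there are three numbers: the shift along the tool's x, y, z in mm, then the turn, a rotation vector about the tool's x, y, z in degrees, then the opening, from 0 (shut) to 1 (fully open). A call has 1 to 5 rows; each row shifts and turns the commanded pose from where the row before left it, along the tool's axes as they then stand; what a row does not reach is not made up. A row lasts 1/8 s, in which the tool goes at most 62.5 mm and 10.7 degrees, less where a joint would pass 70% of its speed; a pose out of reach is approached as far as the arm can. A call with a gripper value outside its range is refused whole. The fingers move at their own pace and stop on an object; "grip_force" is the grip in N (left out, the last holds). Time passes only in rows, so rows that do not move let the fingers close. It gives the time, the measured TCP pose, the force and the opening at its end, in the units of the state.
- ctrl.read_state(): the state, without advancing time (a new reading comes with each control period).
- viewer.read_camera(name): name is "scene" or "side" or "wrist"; returns the picture (480x640x3 uint8, red, green, blue); there is no depth.
- viewer.camera_info(name): a dict with "fx", "fy", "cx", "cy" (pixels), "xyz" and "orientation" of the camera in the world. Camera axes: x right, y down, z forward; pixel columns grow to the right and rows downward; lengths in m; the calibration is good to about 2 mm. A picture is of the moment at which its call begins: read the wrist's pose just before it. camera_info takes no time and is no camera call; for the wrist camera it gives the pose at the moment of the call.
- ctrl.hand_in(): hands the job in, once; it reports no verdict.
The state is a dict: "time": time; "joint_positions": joint angles; "qd": joint speeds; "effort": joint torques, N m; "ee_pos": TCP position; "tool_rot": TCP orientation; "force": force on the tool from outside, world axes, zero at the start; "ft_torque": the same for the moment, N m; "finger_gap": finger opening in m.
Only numpy, scipy, OpenCV 4.12 (cv2) and the standard library are available. Lean on these libraries where they do the work, as an engineer would, in place of code of your own. Each camera call takes 0.05 s, during which the arm holds its last target. There are 200 camera calls.

## Working session

There is one attempt and no reset: what is moved stays moved. The work goes in short steps, Python scripts to look and compute and a tool call to move; the robot and the scene stay as the last step left them, time stands still between calls to the robot, and variables do not carry over. Pictures are saved under pics/ and viewed, about 8 in all and at most 12, crops included, and the job is handed in when it is done.

Besides the shell and the picture viewer there is one more tool, called after "Emit:" as name([rows], argument=value, ...), one row to a line, values as JSON. send_rows: Moves the arm, as the interface text tells. Its arguments: {"type":"object","properties":{"deltas":{"type":"array","items":{"type":"array"}},"grip_force":{"type":"number"}},"required":["deltas"]}

```bash
ls; mkdir -p pics; python3 - <<'E'
from plant import ctrl, viewer
import cv2
s=ctrl.read_state();print(s)
for n in("scene","side"):
    print(n,viewer.camera_info(n)); im=viewer.read_camera(n); cv2.imwrite(f"pics/{n}0.png",im[:,:,::-1])
E
```

```text
pics
{'time': 0.0, 'joint_positions': array([67.3682413 , 19.13293634,  2.28535349, 84.01060924, -0.7674038 ,
       76.96517963, -3.35017157]), 'qd': array([ 0.06277346,  0.02661464,  0.04246464, -0.02849228,  0.09204114,
        0.01197248,  0.01251364]), 'effort': array([-5.00123169e-04, -6.58537960e+01,  1.36493828e+00, -4.05560338e+01,
        1.65860611e-02,  1.24099263e-02, -2.26694976e-05]), 'ee_pos': array([ 0.18930924, -0.62135067,  0.230412  ]), 'tool_rot': array([-1.79906778e+02,  6.98651131e-03,  1.69480445e+01]), 'force': array([-0.80870279, -1.06594203, -0.52635365]), 'ft_torque': array([-0.0211237 , -0.00860325, -0.04479941]), 'finger_gap': 0.08545816884377193}
scene {'fx': 455.77840101626754, 'fy': 455.77840101626754, 'cx': 321.7125205547819, 'cy': 238.78445146029793, 'xyz': array([ 1.1667611 , -0.33882776,  0.9409852 ]), 'orientation': array([-142.26537729,   -0.57786646,   64.20086665])}
side {'fx': 518.9443461670692, 'fy': 518.9443461670692, 'cx': 315.27262453218856, 'cy': 239.01763643124258, 'xyz': array([0.00751506, 0.49367408, 0.86068446]), 'orientation': array([-135.25709329,   -0.94537895, -133.5184025 ])}
```

View pics/scene0.png

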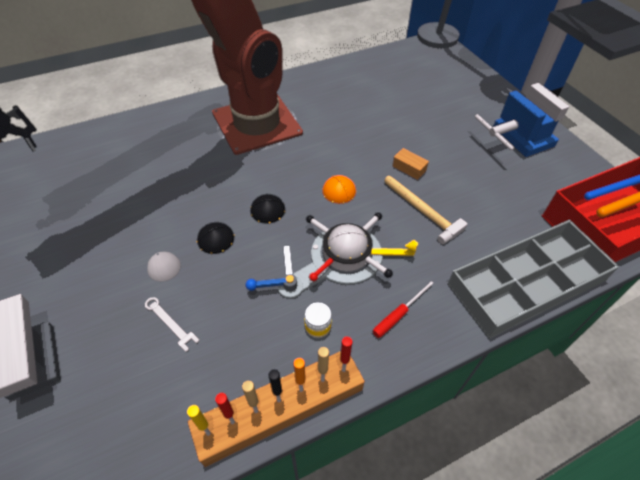

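View pics/side0.png

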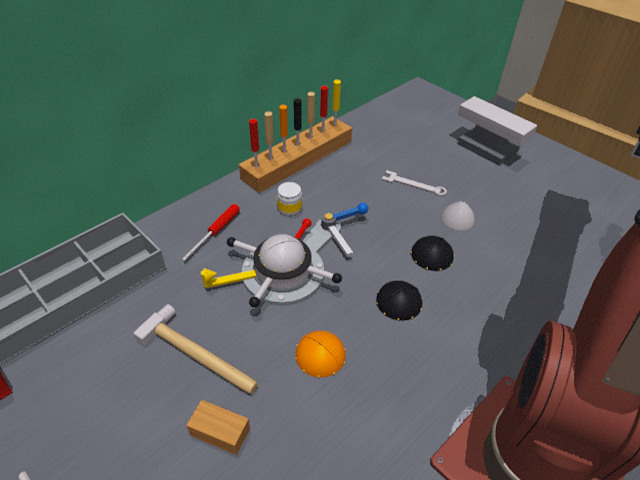

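The scene picture shows the turntable at about (347,245), the red ball near (315,276), the arrow near (412,247), and the lever boss at (290,281) with its knob at (251,285). The side picture agrees. I'll enlarge both.

```bash
cat > h.py <<'E'
import numpy as np, cv2
from scipy.spatial.transform import Rotation as R
from plant import ctrl, viewer
def ray(info,u,v):
    d=R.from_euler('xyz',info['orientation'],degrees=True).as_matrix()@np.array([(u-info['cx'])/info['fx'],(v-info['cy'])/info['fy'],1])
    return np.array(info['xyz']),d
def at(info,u,v,z):
    o,d=ray(info,u,v); return o+d*(z-o[2])/d[2]
def px(info,p):
    c=R.from_euler('xyz',info['orientation'],degrees=True).as_matrix().T@(np.array(p)-info['xyz'])
    return c[0]/c[2]*info['fx']+info['cx'],c[1]/c[2]*info['fy']+info['cy']
E
python3 - <<'E'
import cv2
a=cv2.imread('pics/scene0.png')[190:340,235:435]; b=cv2.imread('pics/side0.png')[185:325,190:390]
cv2.imwrite('pics/c1.png',cv2.resize(a,None,fx=4,fy=4,interpolation=cv2.INTER_CUBIC))
cv2.imwrite('pics/c2.png',cv2.resize(b,None,fx=4,fy=4,interpolation=cv2.INTER_CUBIC))
E
```

```text
(no output)
```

View pics/c1.png

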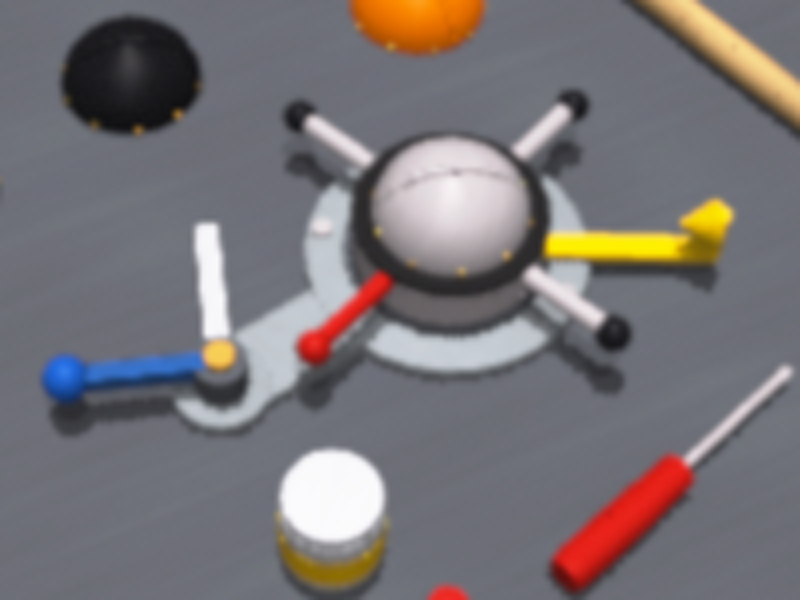

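View pics/c2.png

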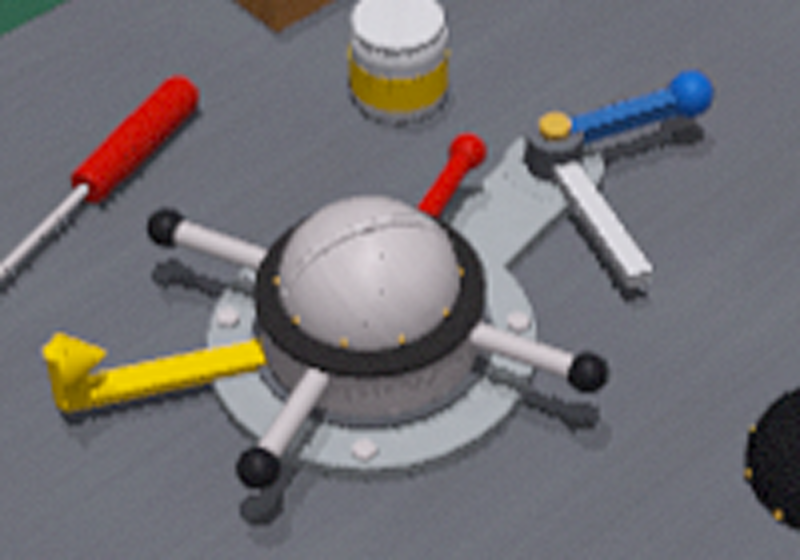

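In both crops the four balls, knob, boss and arrow are clear. Scene crop: black balls (299,116), (572,104), (612,332), red (315,346), knob (66,377). Side crop: black (165,227), (258,467), (588,372), red (467,150), knob (691,93), arrow tip about (105,352).

```bash
cat > m.py <<'E'
from h import *
S=viewer.camera_info('scene');D=viewer.camera_info('side')
sc=lambda x,y,z:at(S,235+x/4,190+y/4,z); sd=lambda x,y,z:at(D,190+x/4,185+y/4,z)
L={'k_far1':((299,116),(588,372),.042),'k2':((572,104),(258,467),.042),'k3':((612,332),(165,227),.042),'red':((315,346),(467,150),.042),
'knob':((66,377),(691,93),.034),'boss46':((219,353),(555,125),.046),'tip':((682,222),(105,352),.042),'noseend':((206,226),(645,268),.026),'dometop':None,
'tin':((333,495),(398,22),.06),'drvend':((785,370),(0,0),.01)}
P={}
for n,v in L.items():
    if v is None: continue
    a=sc(*v[0],v[2]);b=sd(*v[1],v[2]);P[n]=(a+b)/2
    print(n,a[:2].round(4),b[:2].round(4),P[n][:2].round(4))
b=np.array([P[k][:2] for k in('k_far1','k2','k3','red')])
c=b.mean(0);print('centre',c)
for n in P:
    d=P[n][:2]-c;print(n,np.hypot(*d).round(4),np.degrees(np.arctan2(d[1],d[0])).round(2))
k=P['knob']-P['boss46'];print('lever',np.hypot(*k[:2]),np.degrees(np.arctan2(k[1],k[0])))
E
python3 m.py
```

```text
k_far1 [ 0.473  -0.0277] [ 0.4739 -0.0298] [ 0.4734 -0.0287]
k2 [0.5396 0.1369] [0.5413 0.134 ] [0.5404 0.1355]
k3 [0.7033 0.0691] [0.7057 0.0672] [0.7045 0.0682]
red [ 0.637  -0.0934] [ 0.6386 -0.0972] [ 0.6378 -0.0953]
knob [ 0.5894 -0.2314] [ 0.5906 -0.2352] [ 0.59   -0.2333]
boss46 [ 0.6197 -0.1469] [ 0.6165 -0.1461] [ 0.6181 -0.1465]
tip [0.6519 0.1502] [0.6538 0.145 ] [0.6529 0.1476]
noseend [ 0.5175 -0.1126] [ 0.5147 -0.1168] [ 0.5161 -0.1147]
tin [ 0.7386 -0.1303] [ 0.7341 -0.1295] [ 0.7364 -0.1299]
drvend [0.7553 0.1639] [0.9672 0.0049] [0.8613 0.0844]
centre [0.5890429  0.01989541]
k_far1 0.1254 -157.18
k2 0.1254 112.81
k3 0.1252 22.68
red 0.1251 -67.08
knob 0.2532 -89.79
boss46 0.1689 -80.09
tip 0.1428 63.45
noseend 0.1531 -118.45
tin 0.2101 -45.48
drvend 0.2798 13.33
lever 0.0912420019699881 -107.95724562779324
```

Emit:
send_rows([
  [[32,-32.5,0],[0,0,0],0.42],
  [[32,-32.5,0],[0,0,0],0.42],
  [[32,-32.5,0],[0,0,0],0.42],
  [[32,-32.5,0],[0,0,0],0.42],
  [[32,-32.5,0],[0,0,0],0.42],
])

```text
time: 0.72
ee_pos: [0.2956, -0.4181, 0.231]
tool_rot: [-180.0, 0.0, 17.0]
force: [0.4, 0.0, 0.3]
finger_gap: 0.0355
```

Emit:
send_rows([
  [[32,-32.5,0],[0,0,0],0.42],
  [[32,-32.5,0],[0,0,0],0.42],
  [[32,-32.5,0],[0,0,0],0.42],
  [[32,-32.5,0],[0,0,0],0.42],
  [[32,-32.5,0],[0,0,0],0.42],
])

```text
time: 1.35
ee_pos: [0.4012, -0.2161, 0.2312]
tool_rot: [-180.0, 0.0, 16.9]
force: [1.2, 0.6, -0.8]
finger_gap: 0.0361
```

Emit:
send_rows([
  [[32,-32.5,0],[0,0,0],0.42],
  [[32,-32.5,0],[0,0,0],0.42],
  [[32,-32.5,0],[0,0,0],0.42],
  [[32,-32.5,0],[0,0,0],0.42],
  [[0,0,0],[0,0,-6],0.42],
])

```text
time: 1.98
ee_pos: [0.4863, -0.052, 0.2311]
tool_rot: [-179.9, -0.0, 23.4]
force: [0.0, -1.5, 1.4]
finger_gap: 0.036
```

Emit:
send_rows([
  [[30.6,-26.3,0],[0,0,0],0.42],
  [[0,0,40],[0,0,0],0.42],
  [[0,0,50],[0,0,0],0.42],
  [[0,0,50],[0,0,0],0.42],
  [[0,0,0],[0,0,0],0.42],
])

```text
time: 2.6
ee_pos: [0.5003, -0.0197, 0.0883]
tool_rot: [-179.8, 0.4, 23.0]
force: [0.5, 0.2, 0.9]
finger_gap: 0.0362
```

```bash
python3 - <<'E'
from h import *
print(ctrl.read_state()['ee_pos'])
out=[]
for n,(u,v) in(("scene",(340,240)),("side",(285,270))):
    im=viewer.read_camera(n)[v-75:v+75,u-75:u+75,::-1]; out.append(cv2.resize(im,None,fx=2.66,fy=2.66,interpolation=cv2.INTER_CUBIC))
cv2.imwrite('pics/d.png',np.hstack(out))
E
```

```text
[ 0.50031572 -0.01965823  0.0882592 ]
```

View pics/d.png

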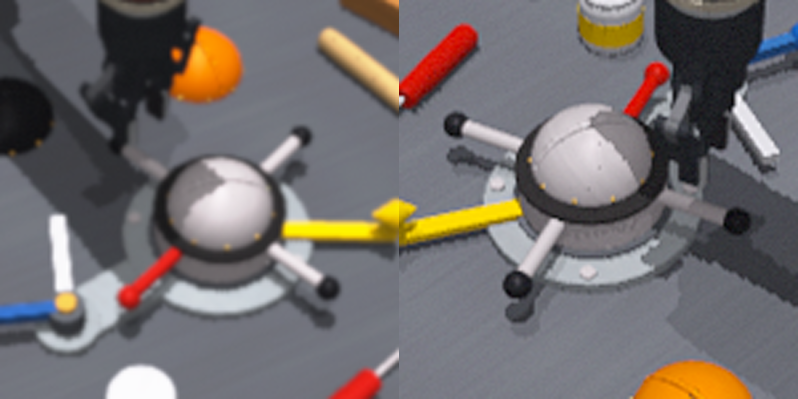

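The fingers hover astride the near-left spoke (in the side view above it, around (690,170)), with the dome untouched.

Emit:
send_rows([
  [[0,0,0],[0,0,0],0.42],
])

```text
time: 2.82
ee_pos: [0.5049, -0.0198, 0.0936]
tool_rot: [179.9, -0.2, 22.9]
force: [-0.0, 0.4, 0.5]
finger_gap: 0.0358
```

Emit:
send_rows([
  [[1,-4,15],[0,0,0],0.42],
  [[0,0,17],[0,0,0],0.42],
  [[0,0,18],[0,0,0],0.42],
  [[0,0,17],[0,0,0],0.42],
  [[0,0,0],[0,0,0],0.42],
])

```text
time: 3.45
ee_pos: [0.5014, -0.0156, 0.0225]
tool_rot: [-179.9, 0.2, 23.0]
force: [-1.0, 0.6, -0.4]
finger_gap: 0.0361
```

Emit:
send_rows([
  [[0.2,6.5,0],[0,0,-4],0.42],
  [[0.4,8.1,0],[0,0,-5],0.42],
  [[0.5,9.7,0],[0,0,-6],0.42],
  [[0.5,9.7,0],[0,0,-6],0.42],
  [[0.5,9.7,0],[0,0,-6],0.42],
])

```text
time: 4.08
ee_pos: [0.5282, -0.0503, 0.0245]
tool_rot: [-179.9, 0.0, 50.2]
force: [-3.2, 2.4, 0.9]
finger_gap: 0.0362
```

```bash
cat > pol.py <<'E'
from h import *
s=ctrl.read_state();d=s['ee_pos'][:2]-np.array([.5890,.0199]);print(s['ee_pos'].round(4),'r',np.hypot(*d).round(4),'ang',np.degrees(np.arctan2(d[1],d[0])).round(2),'yaw-180',s['tool_rot'][2].round(2)-180,s['force'].round(1))
E
python3 pol.py
```

```text
[ 0.5282 -0.0503  0.0245] r 0.0929 ang -130.89 yaw-180 -129.84 [-3.2  2.4  0.9]
```

Emit:
send_rows([
  [[0.5,9.7,0],[0,0,-6],0.42],
  [[0.5,9.7,0],[0,0,-6],0.42],
  [[0.5,9.7,0],[0,0,-6],0.42],
  [[0.5,9.7,0],[0,0,-6],0.42],
  [[0.5,9.7,0],[0,0,-6],0.42],
])

```text
time: 4.7
ee_pos: [0.5715, -0.0714, 0.0244]
tool_rot: [-179.9, 0.0, 80.1]
force: [-2.5, 0.8, 1.2]
finger_gap: 0.0359
```

Emit:
send_rows([
  [[0.5,9.7,0],[0,0,-6],0.42],
  [[0.5,9.7,0],[0,0,-6],0.42],
  [[0.5,9.7,0],[0,0,-6],0.42],
  [[0.5,9.7,0],[0,0,-6],0.42],
  [[0.5,9.7,0],[0,0,-6],0.42],
])

```text
time: 5.32
ee_pos: [0.6196, -0.0677, 0.0245]
tool_rot: [-179.9, 0.0, 110.1]
force: [-2.7, -1.8, 1.7]
finger_gap: 0.0359
```

```bash
python3 pol.py
```

```text
[ 0.6196 -0.0677  0.0245] r 0.0928 ang -70.74 yaw-180 -69.91 [-2.7 -1.8  1.7]
```

Now at −70°. I'll continue to about −30°, slowing at the end, then look.

Emit:
send_rows([
  [[0.5,9.7,0],[0,0,-6],0.42],
  [[0.5,9.7,0],[0,0,-6],0.42],
  [[0.5,9.7,0],[0,0,-6],0.42],
  [[0.5,9.7,0],[0,0,-6],0.42],
  [[0.5,9.7,0],[0,0,-6],0.42],
])

```text
time: 5.95
ee_pos: [0.6592, -0.0404, 0.0245]
tool_rot: [-179.9, 0.0, 140.1]
force: [-2.4, -0.6, 1.6]
finger_gap: 0.0352
```

Emit:
send_rows([
  [[0.4,8.1,0],[0,0,-5],0.42],
  [[0.2,4.9,0],[0,0,-3],0.42],
  [[0.1,3.2,0],[0,0,-2],0.42],
  [[0,0,0],[0,0,0],0.42],
])

```text
time: 6.45
ee_pos: [0.6686, -0.0263, 0.0245]
tool_rot: [180.0, 0.0, 149.9]
force: [0.7, -1.0, 0.2]
finger_gap: 0.0361
```

```bash
python3 pol.py; python3 - <<'E'
from h import *
out=[]
for n,(u,v) in(("scene",(362,240)),("side",(260,265))):
    im=viewer.read_camera(n)[...,::-1];cv2.imwrite(f'pics/e_{n}.png',im)
    im=im[v-75:v+75,u-75:u+75]; out.append(cv2.resize(im,None,fx=8/3,fy=8/3,interpolation=cv2.INTER_CUBIC))
cv2.imwrite('pics/e.png',np.hstack(out))
E
```

```text
[ 0.6686 -0.0263  0.0245] r 0.092 ang -30.13 yaw-180 -30.080000000000013 [ 0.7 -1.   0.2]
```

View pics/e.png

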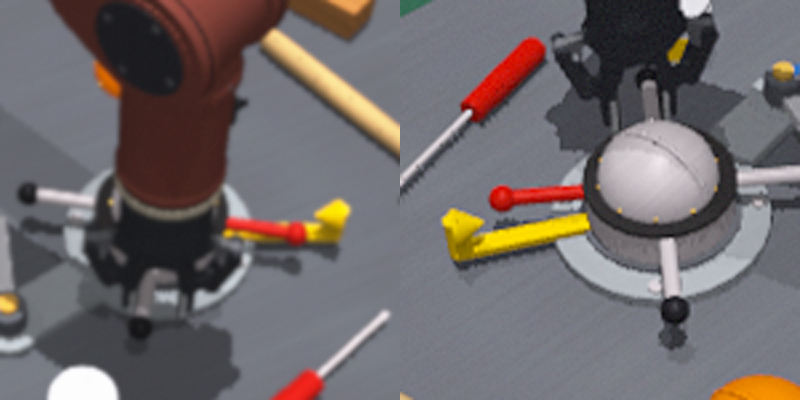

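Red is close to the arrow, still short of it. Left panel: red (297,232), black (28,193) and (140,326). Right panel: red (102,199), black (275,310) and (246,75), arrow tip about (83,227).

```bash
python3 - <<'E'
from h import *
S=viewer.camera_info('scene');D=viewer.camera_info('side');c=np.array([.5890,.0199])
f=3/8
def rep(n,I,u0,v0,x,y,off):
    p=at(I,u0+x*f,v0+y*f,.042)[:2]-c;print(n,np.hypot(*p).round(4),(np.degrees(np.arctan2(p[1],p[0]))-off).round(2))
for n,x,y,o in(('red',297,232,0),('k3',28,193,-180),('k1',140,326,-90)): rep('sc '+n,S,287,165,x,y,o)
for n,x,y,o in(('red',102,199,0),('k2',275,310,90),('k1',246,75,-90),('tip',83,227,0)): rep('sd '+n,D,185,190,x,y,o)
# arrow cone+post colour directions: centroid of the yellow mask far end, from initial pics
for n,I in(('scene0',S),('side0',D)):
    im=cv2.imread(f'pics/{n}.png');h=cv2.cvtColor(im,cv2.COLOR_BGR2HSV)
    m=(h[...,0]>24)&(h[...,0]<33)&(h[...,1]>180)&(h[...,2]>120)
    ys,xs=np.nonzero(m)
    P=np.array([at(I,a,b,.016)[:2] for a,b in zip(xs,ys)])-c; r=np.hypot(*P.T); an=np.degrees(np.arctan2(P[:,1],P[:,0]))
    k=(r>80)&(r<130)&(abs(an-63)<20);print(n,k.sum(),an[k].mean(),[an[k&(abs(r-q)<4)].mean().round(2) for q in(85,95,105,115,125)])
E
```

```text
sc red 0.1265 55.12
sc k3 0.1252 53.42
sc k1 0.1234 54.2
sd red 0.1248 53.69
sd k2 0.1246 54.3
sd k1 0.1313 54.13
sd tip 0.1422 64.93
scene0 0 nan [np.float64(nan), np.float64(nan), np.float64(nan), np.float64(nan), np.float64(nan)]
side0 0 nan [np.float64(nan), np.float64(nan), np.float64(nan), np.float64(nan), np.float64(nan)]<stdin>:14: RuntimeWarning: Mean of empty slice.
  ret = ret.dtype.type(ret / rcount)
```

```bash
python3 - <<'E'
from h import *
c=np.array([.5890,.0199])
for n,z in(('scene',.018),('side',.018)):
    I=viewer.camera_info(n);im=cv2.imread(f'pics/{n}0.png').astype(int)
    m=(im[...,1]>100)&(im[...,2]>150)&(im[...,0]<60)&(im[...,1]>.7*im[...,2])
    ys,xs=np.nonzero(m)
    P=np.array([at(I,a,b,z)[:2] for a,b in zip(xs,ys)])-c; r=np.hypot(*P.T); an=np.degrees(np.arctan2(P[:,1],P[:,0]))
    print(n,m.sum(),[(q,(k:=(abs(r-q)<4)&(abs(an-63)<15)).sum(),an[k].mean().round(2)) for q in(85,95,105,115,125,135)])
E
```

```text
scene 398 [(85, np.int64(0), np.float64(nan)), (95, np.int64(0), np.float64(nan)), (105, np.int64(0), np.float64(nan)), (115, np.int64(0), np.float64(nan)), (125, np.int64(0), np.float64(nan)), (135, np.int64(0), np.float64(nan))]
side 449 [(85, np.int64(0), np.float64(nan)), (95, np.int64(0), np.float64(nan)), (105, np.int64(0), np.float64(nan)), (115, np.int64(0), np.float64(nan)), (125, np.int64(0), np.float64(nan)), (135, np.int64(0), np.float64(nan))]<stdin>:8: RuntimeWarning: Mean of empty slice.
  ret = ret.dtype.type(ret / rcount)
```

```bash
python3 - <<'E'
from h import *
c=np.array([.5890,.0199])
for n in('scene','side'):
    I=viewer.camera_info(n);im=cv2.imread(f'pics/{n}0.png').astype(int)
    m=(im[...,1]>100)&(im[...,2]>150)&(im[...,0]<60)&(im[...,1]>.7*im[...,2])
    ys,xs=np.nonzero(m)
    P=np.array([at(I,a,b,.018)[:2] for a,b in zip(xs,ys)])-c; r=np.hypot(*P.T)*1000; an=np.degrees(np.arctan2(P[:,1],P[:,0]))
    for q in range(70,200,10):
        k=(abs(r-q)<5)&(abs(an-63)<15)
        if k.any(): print(n,q,k.sum(),an[k].mean().round(2))
E
```

```text
scene 70 16 63.11
scene 80 16 63.3
scene 90 23 63.24
scene 100 24 63.58
scene 110 24 63.67
scene 120 24 63.75
scene 130 23 63.73
scene 140 22 63.59
scene 150 19 65.74
scene 160 21 70.47
scene 170 33 70.59
scene 180 12 72.03
side 70 26 62.27
side 80 29 62.12
side 90 29 62.22
side 100 29 62.26
side 110 31 62.48
side 120 30 62.39
side 130 30 62.63
side 140 32 62.02
side 150 38 58.66
side 160 47 54.4
side 170 35 53.76
```

Emit:
send_rows([
  [[0.1,3.2,0],[0,0,-2],0.42],
  [[0.1,3.2,0],[0,0,-2],0.42],
  [[0.1,3.2,0],[0,0,-2],0.42],
  [[0.1,3.2,0],[0,0,-2],0.42],
  [[0.1,3.2,0],[0,0,-2],0.42],
])

```text
time: 7.18
ee_pos: [0.6751, -0.0113, 0.0244]
tool_rot: [180.0, 0.0, 160.1]
force: [-0.2, -3.3, 1.1]
finger_gap: 0.0359
```

Emit:
send_rows([
  [[0,0,0],[0,0,0],0.42],
  [[0,-2,0],[0,0,0],0.42],
  [[0,0,0],[0,0,0],0.42],
])

```text
time: 7.55
ee_pos: [0.6741, -0.0132, 0.0243]
tool_rot: [180.0, -0.0, 159.9]
force: [0.0, 0.3, 0.2]
finger_gap: 0.0357
```

```bash
python3 pol.py; python3 - <<'E'
from h import *
out=[]
for n,(u,v) in(("scene",(362,240)),("side",(260,265))):
    im=viewer.read_camera(n)[...,::-1];cv2.imwrite(f'pics/f_{n}.png',im)
    im=im[v-75:v+75,u-75:u+75]; out.append(cv2.resize(im,None,fx=8/3,fy=8/3,interpolation=cv2.INTER_CUBIC))
cv2.imwrite('pics/f.png',np.hstack(out))
E
```

```text
[ 0.6741 -0.0132  0.0243] r 0.0913 ang -21.23 yaw-180 -20.060000000000002 [0.  0.3 0.2]
```

View pics/f.png

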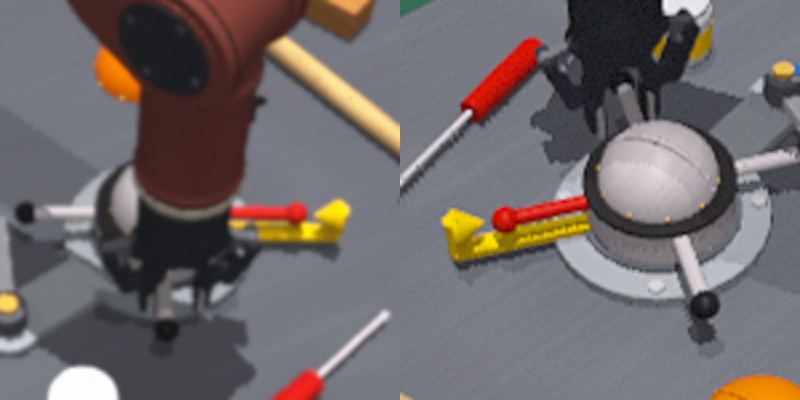

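Red sits in front of the arrow. Left panel: red (298,212), black (25,212) and (167,328). Right panel: red (106,219), black (305,304). I'll compute the angle.

```bash
python3 - <<'E'
from h import *
S=viewer.camera_info('scene');D=viewer.camera_info('side');c=np.array([.5890,.0199]);f=3/8
for n,I,u0,v0,x,y,o in(('sc red',S,287,165,298,212,0),('sc k3',S,287,165,25,212,-180),('sc k1',S,287,165,167,328,-90),('sd red',D,185,190,106,219,0),('sd k2',D,185,190,305,304,90)):
    p=at(I,u0+x*f,v0+y*f,.042)[:2]-c;print(n,np.hypot(*p).round(4),(np.degrees(np.arctan2(p[1],p[0]))-o).round(2))
k=np.array([.590,-.2333]);e=ctrl.read_state();print(e['joint_positions'].round(0))
E
```

```text
sc red 0.1283 65.55
sc k3 0.125 63.7
sc k1 0.1234 65.06
sd red 0.1236 63.67
sd k2 0.1239 64.81
[ 33.  43. -52.  90.  36.  66.  44.]
```

Red is at about 64.4° against the arrow's 63–64°, which is within 3 mm. I'll lift straight off and go to the lever.

Emit:
send_rows([
  [[0,0,-8],[0,0,0],0.42],
  [[0,0,-22],[0,0,0],0.42],
  [[0,0,-30],[0,0,0],0.42],
  [[0,0,-30],[0,0,0],0.42],
  [[0,0,-30],[0,0,0],0.42],
])

```text
time: 8.28
ee_pos: [0.6745, -0.013, 0.1473]
tool_rot: [180.0, 0.1, 160.0]
force: [1.4, 0.4, -0.8]
finger_gap: 0.036
```

Emit:
send_rows([
  [[-6,-40.5,0],[0,0,0],0],
  [[-6,-40.5,0],[0,0,0],0],
  [[-6,-40.5,0],[0,0,0],0],
  [[-6,-40.5,0],[0,0,0],0],
  [[-6,-40.5,0],[0,0,0],0],
])

```text
time: 8.9
ee_pos: [0.633, -0.215, 0.1464]
tool_rot: [180.0, 0.1, 160.0]
force: [-0.1, 0.2, -0.6]
finger_gap: -0.0002
```

Emit:
send_rows([
  [[0,0,0],[0,0,9],0],
  [[0,0,0],[0,0,9],0],
  [[0,0,0],[0,0,9],0],
  [[0,0,0],[0,0,9],0],
  [[0,0,0],[0,0,9],0],
])

```text
time: 9.52
ee_pos: [0.6335, -0.2135, 0.1463]
tool_rot: [179.9, 0.1, 114.7]
force: [0.4, 0.0, 0.6]
finger_gap: 0.0001
```

Emit:
send_rows([
  [[0,0,0],[0,0,9],0],
  [[0,0,0],[0,0,9],0],
  [[0,0,0],[0,0,9],0],
  [[0,0,0],[0,0,9],0],
  [[0,0,0],[0,0,7],0],
])

```text
time: 10.15
ee_pos: [0.6335, -0.2133, 0.1464]
tool_rot: [179.9, -0.0, 71.7]
force: [-0.3, 0.2, 0.5]
finger_gap: 0.0
```

Emit:
send_rows([
  [[0,0,0],[0,0,0],0],
])

```text
time: 10.28
ee_pos: [0.6335, -0.2134, 0.1461]
tool_rot: [179.9, -0.0, 72.0]
force: [-0.5, -0.0, 0.5]
finger_gap: 0.0
```

Emit:
send_rows([
  [[0,0,30],[0,0,0],0],
  [[0,0,40],[0,0,0],0],
  [[0,0,35],[0,0,0],0],
  [[0,0,20],[0,0,0],0],
  [[0,0,0],[0,0,0],0],
])

```text
time: 10.9
ee_pos: [0.6324, -0.2136, 0.0187]
tool_rot: [-179.9, -0.0, 72.0]
force: [-0.4, -0.9, -0.2]
finger_gap: -0.0003
```

Emit:
send_rows([
  [[0,-5,0],[0,0,0],0],
  [[0,-5,0],[0,0,0],0],
  [[0,-4,0],[0,0,0],0],
  [[-1.9,-6.3,0],[0,0,6],0],
  [[-1.9,-6.3,0],[0,0,6],0],
])

```text
time: 11.52
ee_pos: [0.6075, -0.2087, 0.0203]
tool_rot: [179.8, -0.1, 59.7]
force: [3.6, 1.0, -0.6]
finger_gap: 0.0001
```

Emit:
send_rows([
  [[-1.9,-6.3,0],[0,0,6],0],
  [[-1.9,-6.3,0],[0,0,6],0],
  [[-1.9,-6.3,0],[0,0,6],0],
  [[-1.9,-6.3,0],[0,0,6],0],
  [[-1.9,-6.3,0],[0,0,6],0],
])

```text
time: 12.15
ee_pos: [0.5782, -0.1951, 0.0204]
tool_rot: [179.9, -0.1, 29.7]
force: [3.9, -1.1, -0.3]
finger_gap: -0.0001
```

```bash
cat > lev.py <<'E'
from h import *
s=ctrl.read_state();q=s['ee_pos'][:2]-np.array([.6181,-.1465]);a=np.radians(s['tool_rot'][2]);x=np.array([np.cos(a),np.sin(a)]);y=np.array([x[1],-x[0]])
print('q tool mm',1000*q@x,1000*q@y,'handle dir',s['tool_rot'][2]-180,s['force'])
E
python3 lev.py
python3 - <<'E'
from h import *
out=[]
for n,(u,v) in(("scene",(290,270)),("side",(320,235))):
    im=viewer.read_camera(n)[...,::-1]
    im=im[v-75:v+75,u-75:u+75]; out.append(cv2.resize(im,None,fx=8/3,fy=8/3,interpolation=cv2.INTER_CUBIC))
cv2.imwrite('pics/g.png',np.hstack(out))
E
```

```text
q tool mm -58.75427518980047 22.34970383622877 handle dir -150.26101958712795 [ 3.89115206 -1.11748192 -0.27954345]
```

View pics/g.png

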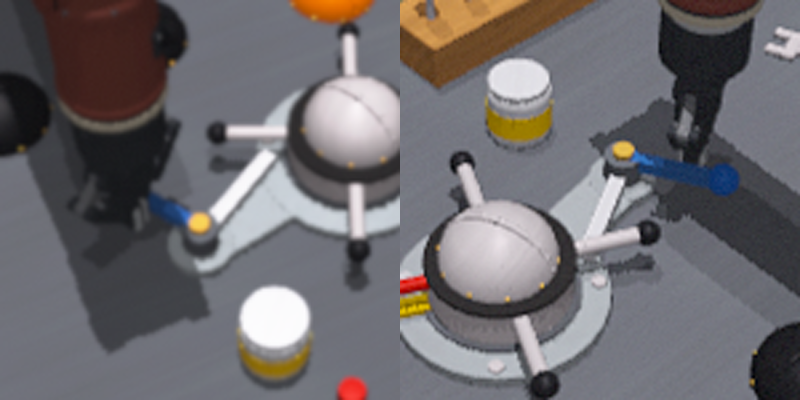

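The lever is swinging as planned: the nose points toward the drum, and the handle is at about −150° with about 20° to go. I'll go on gently.

Emit:
send_rows([
  [[-1.7,-5.3,0],[0,0,5],0],
  [[-1.7,-5.3,0],[0,0,5],0],
  [[-1.0,-3.1,0],[0,0,3],0],
  [[-0.7,-2.1,0],[0,0,2],0],
])

```text
time: 12.75
ee_pos: [0.5666, -0.183, 0.02]
tool_rot: [179.9, -0.1, 15.0]
force: [1.4, -1.6, 1.4]
finger_gap: 0.0003
```

Emit:
send_rows([
  [[-0.4,-1,0],[0,0,1],0],
  [[-0.4,-1,0],[0,0,1],0],
])

```text
time: 13.0
ee_pos: [0.5647, -0.181, 0.0195]
tool_rot: [180.0, -0.0, 12.9]
force: [1.3, -2.4, 1.1]
finger_gap: -0.0001
```

```bash
python3 lev.py
```

```text
q tool mm -59.74924337445911 21.69346755274283 handle dir -167.07235482964475 [ 1.33119875 -2.41859553  1.05637696]
```

Emit:
send_rows([
  [[-0.4,-1,0],[0,0,1],0],
  [[-0.4,-1,0],[0,0,1],0],
  [[-0.4,-1,0],[0,0,1],0],
])

```text
time: 13.38
ee_pos: [0.563, -0.1783, 0.0194]
tool_rot: [180.0, -0.0, 9.9]
force: [3.1, -4.8, -0.5]
finger_gap: 0.0002
```

Emit:
send_rows([
  [[0,-1,0],[0,0,0],0],
  [[0,-1,0],[0,0,0],0],
])

```text
time: 13.62
ee_pos: [0.563, -0.1782, 0.0194]
tool_rot: [179.9, -0.1, 9.8]
force: [5.5, -10.8, -3.3]
finger_gap: -0.0001
```

```bash
python3 lev.py
```

```text
q tool mm -59.73372444791828 21.829830318797356 handle dir -170.15754511665781 [  5.53639726 -10.80806823  -3.2656113 ]
```

At the stop: the force rises with no motion. I'll press once more, hold, then back off and lift.

Emit:
send_rows([
  [[0,-1,0],[0,0,0],0],
  [[0,0,0],[0,0,0],0],
  [[0,0,0],[0,0,0],0],
])

```text
time: 14.0
ee_pos: [0.563, -0.1782, 0.0194]
tool_rot: [179.8, -0.1, 9.8]
force: [5.1, -11.5, -3.0]
finger_gap: 0.0004
```

Emit:
send_rows([
  [[0,5,0],[0,0,0],0],
  [[0,10,0],[0,0,0],0],
  [[0,5,-10],[0,0,0],0],
  [[0,0,-50],[0,0,0],0],
  [[0,0,-50],[0,0,0],0],
])

```text
time: 14.62
ee_pos: [0.5655, -0.1945, 0.1308]
tool_rot: [-179.9, 0.0, 10.0]
force: [0.7, -0.2, -0.3]
finger_gap: 0.0
```

Emit:
send_rows([
  [[-20,30,-40],[0,0,0],0],
  [[-20,40,0],[0,0,0],0],
  [[-20,40,0],[0,0,0],0],
  [[-20,40,0],[0,0,0],0],
  [[0,0,0],[0,0,0],0],
])

```text
time: 15.25
ee_pos: [0.5105, -0.3608, 0.1695]
tool_rot: [179.9, 0.1, 9.6]
force: [-0.2, 0.2, 0.9]
finger_gap: 0.0001
```

```bash
python3 - <<'E'
from h import *
print(ctrl.read_state()['ee_pos'])
out=[]
for n,(u,v) in(("scene",(330,255)),("side",(290,240))):
    im=viewer.read_camera(n)[...,::-1]; cv2.imwrite(f'pics/end_{n}.png',im)
    im=im[v-100:v+100,u-100:u+100]; out.append(cv2.resize(im,None,fx=2,fy=2,interpolation=cv2.INTER_CUBIC))
cv2.imwrite('pics/i.png',np.hstack(out))
E
```

```text
[ 0.51050619 -0.3607952   0.16954459]
```

View pics/i.png

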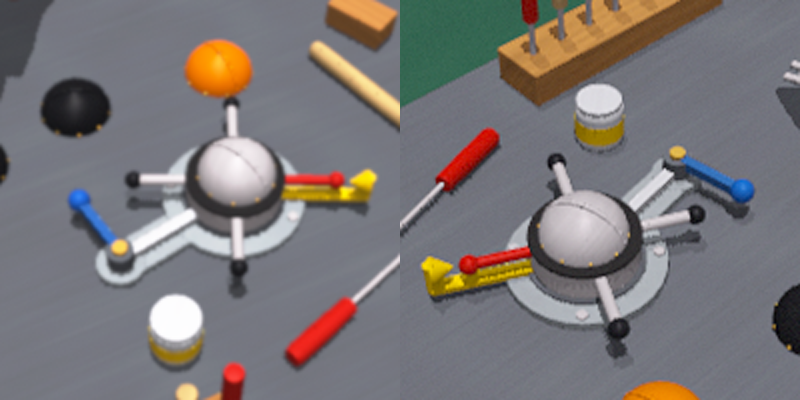

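The nose lies along the base bar against the drum, red stands at the arrow, the dome is central and the bystanders are in place. Pixels: red scene (336,180), side (68,265); black scene (132,179), (232,103), (239,268); knob (79,199), side (342,190).

```bash
python3 - <<'E'
from h import *
S=viewer.camera_info('scene');D=viewer.camera_info('side');c=np.array([.5890,.0199])
for n,I,u0,v0,x,y,o in(('sc red',S,230,155,336,180,0),('sc',S,230,155,132,179,-180),('sc',S,230,155,232,103,90),('sc',S,230,155,239,268,-90),('sd red',D,190,140,68,265,0),('sd',D,190,140,157,161,-90),('sd',D,190,140,297,215,-180),('sd',D,190,140,218,328,90)):
    p=at(I,u0+x/2,v0+y/2,.042)[:2]-c;print(n,np.hypot(*p).round(4),((np.degrees(np.arctan2(p[1],p[0]))-o)%360).round(2))
k=(at(S,230+39.5,155+99.5,.034)+at(D,190+171,140+95,.034))[:2]/2-[.6181,-.1465];print('handle',np.degrees(np.arctan2(k[1],k[0])))
# arrow yellow centroid & change outside the work zone
for n in('scene','side'):
    a=cv2.imread(f'pics/{n}0.png').astype(int);b=cv2.imread(f'pics/end_{n}.png').astype(int)
    for im in(a,b):
        m=(im[...,1]>100)&(im[...,2]>150)&(im[...,0]<60)&(im[...,1]>.7*im[...,2]);x0=(395,225,425,262) if n=='scene' else(198,262,225,290)
        ys,xs=np.nonzero(m[x0[1]:x0[3],x0[0]:x0[2]]);print(n,'arrow px',xs.mean().round(2),ys.mean().round(2))
E
```

```text
sc red 0.1263 64.86
sc 0.1259 63.71
sc 0.1277 63.44
sc 0.1261 64.86
sd red 0.1253 63.93
sd 0.1273 63.45
sd 0.1271 64.01
sd 0.1237 64.48
handle -169.01309896045427
scene arrow px 11.1 23.38
scene arrow px 12.25 23.4
side arrow px 14.11 14.65
side arrow px 12.87 14.7
```

```bash
python3 -c "
from plant import ctrl
print(ctrl.hand_in())"
```

```text
the job is handed in; nothing more can be done
None
```

I turned the turntable about 131° anticlockwise until the red spoke pointed at the yellow arrow. Then I pushed the lock lever clockwise to its stop, backed the gripper clear and handed the job in at about 15 s. The hand-in gave no verdict.

**Red spoke:** in the last pictures the red ball stands at about 64.1° and the arrow at 63–64°, so it is roughly 2 mm off against the 12 mm allowed.

**Lock lever:** the handle measured about −169° to −170°, where I expected the stop. There the push rose to about 12 N with no further movement. The last picture shows the nose against the drum.

**Dome and loose parts:** by eye, the dome sits centred on the pad and the parts in view are undisturbed. I did not measure any of these.

**Disagreements:**
- The two cameras differ by about 1° (2 mm) on where the arrow and balls are.
- The arrow's yellow patch shifted by about 1 pixel between the first and last pictures. I think the red ball is now covering part of it; the arm never came near the arrow.

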